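# Pose the kitchen bundle for a listing photo

### The arm

A 6-joint arm with a two-finger parallel gripper is mounted at the origin on the work surface. World frame = base frame: x ahead of the robot, y to its left, z up, the work surface at z = 0. Lengths are in m, angles in rad, forces in N, time in s.
With the tool pointing down it reaches from about 0.375 to 0.975 m from the base axis. Payload 3.8 kg.
Tool frame: the origin (TCP) lies where the fingers leave the gripper's body, on its centre line; the fingertips stand 73 mm ahead of it and the grasp point (between the pads) lies 54 mm ahead of it (nose_length is the distance from the TCP to the fingertips, in m); z points along the fingers, y is the line along which they close (so a half turn about z gives the same grasp; the last joint's range is limited). The gripper opens to 85 mm and grips with 20 to 120 N. Pads are 22 mm wide; open, the fingers measure 114 mm over their backs; the gripper's body (76 mm by 85 mm) begins 54 mm behind the grasp point. The pads swing forward as they close: fully open they stand 13 mm farther back than shut.
Start: joints at [1.136, 0.264, 1.604, -0, 1.274, -0.037], TCP at [0.261, 0.622, 0.304] pointing down, gripper open.
Joint ranges: [-2.63, 2.63], [-0.94, 2.18], [0.31, 2.57], [-1.31, 4.45], [0, 2.66], [-2.55, 2.55]. Speed limits (rad/s): [2.57, 2.57, 3.14, 3.14, 3.14, 3.14].

### API

Orientations are given as a rotation vector (axis times angle).
In Python, from workcell import read_state, read_camera, calibration, finish_job, look_for, cut_out, tip_of, nose_length gives the robot as it stands.
- The arm moves only by the tool step_arm, never from a script. Its argument "targets" is a list of rows, each a list of 3 entries, a list of its own where there are three numbers: the turn, a rotation vector about the tool's x, y, z in rad, then the shift along the tool's x, y, z in mm, then the finger opening in mm, from 0 to 85.4. In form: [[[ax, ay, az], [x, y, z], grip], ...]. A call has 1 to 5 rows; each row shifts and turns the commanded pose from where the row before left it, along the tool's axes as they then stand; what a row does not reach is not made up. A row lasts 1/12 s, in which the tool goes at most 41.7 mm and 7.16 degrees, less where a joint would pass 70% of its speed; a pose out of reach is approached as far as the arm can. A call with a gripper value outside its range is refused whole. The fingers move at their own pace and stop on an object; "grip_force" is the grip in N (left out, the last holds). Time passes only in rows, so rows that do not move let the fingers close. It gives the time, the measured TCP pose, the force, the opening and the grip force at its end, in the units of the state.
- read_state(): the state, without advancing time (a new reading comes with each control period).
- read_camera(name): name is "side" or "top"; returns the picture (420x560x3 uint8, red, green, blue); there is no depth.
- calibration(name): a dict with "camera_matrix" (3x3 intrinsics, pixels), "R" (3x3) and "t" (3): a world point X has camera coordinates R X + t. Camera axes: x right, y down, z forward; pixel columns grow to the right and rows downward; lengths in m; the calibration is good to about 2 mm. A picture is of the moment at which its call begins. calibration takes no time and is no camera call.
- finish_job(): hands the job in; it is judged then, once.
Trained networks look in the newest picture that a camera, given by its name, has taken for a name from the list of things; names that differ only in an ending like _2 or _b are one class to them, and where a whole thing is asked for, a point or a joint stands for the part that bears it (a point fixed in the world has none). Each returns a list of dicts, best first, with "score" (0 to 1); they miss things now and then, are a little off and sometimes report something else, mostly with a low value. They report only what shows in the picture. A call takes as long as a camera call. They do not tell look-alikes from the thing itself.
- look_for(camera, query): "extent" ([left, top, right, bottom] in pixels, round what is visible of it).
- cut_out(camera, query): "region" (420x560 bool, what is visible of it) and "extent" ([left, top, right, bottom] in pixels, round what is visible of it).
- tip_of(camera, query): "at" ([row, column] in pixels: a listed point, or the origin of a listed thing).
The state is a dict: "time": time; "q": joint angles; "joint_vel": joint speeds; "joint_torque": joint torques, N m; "tool_pos": TCP position; "tcp_rot": TCP orientation; "wrist_force": force on the tool from outside, world axes, zero at the start; "torque": the same for the moment, N m; "width": opening from 0.0 (shut) to 1.0 (fully open); "grip_force": force on a finger pad.
Only numpy, scipy, OpenCV 4.12 (cv2) and the standard library are available. Lean on these libraries where they do the work, as an engineer would, in place of code of your own. Each camera call takes 0.05 s, during which the arm holds its last target. There are 200 camera calls.

### The job

Set up the second-hand listing photo: lay the loose bamboo trivet squarely on top of the one lying in front of the phone, so that the two make a flush pile (leave the lower one where it lies, and do not let the trivet fall onto it). Then pick up the saucepan lid and hold it in the air straight above the pile, its middle about 20 cm above the shelf, tilted 45 degrees so that its hollow underside faces down towards the phone, and finish while still holding it there, motionless. Leave the egg cooker, egg cup, soy bottle and spoon where they are.

Things in the scene. Friction and masses are not known exactly. Their poses are not given: they have to be found in the camera images.
- base_trivet (a point): Oblong slatted bamboo trivet, a rigid flat block 110 x 54 x 16 mm, 0.1 to 0.17 kg, loose, lying flat. Point at its centre, half-way up (8 mm above its underside); x along the 110 mm length, y across the 54 mm width, z up. The lower trivet of the pile, on the shelf about 25 cm in front of the phone.
- loose_trivet (a point): Oblong slatted bamboo trivet, a rigid flat block 110 x 54 x 16 mm, 0.1 to 0.17 kg, loose, lying flat. Point at its centre, half-way up (8 mm above its underside); x along the 110 mm length, y across the 54 mm width, z up. The trivet to be stacked; it starts off to the left or right of the pile, the lid on the opposite side. On the pile its centre is 24 mm above the shelf.
- lid (a point): Round stainless steel saucepan lid, 150 mm across, 0.15 to 0.28 kg, lying rim down, hollow below, black flat-sided bar handle on top. Point on its axis, half-way up its 56 mm height, 28 mm above the rim plane; z its axis, rim to handle; x along the bar. Bar 56 mm long (x), 16 wide (y), 22 high, its centre 17 mm above this point along z; the metal dome tops out 14 mm below the bar.
- phone (a point): Black phone, 150 x 74 x 9 mm, standing on its long edge in a fixed aluminium desk stand at the far side of the shelf, leaning back 15 degrees, lenses towards the robot and the pile; it does not move. Point at the phone's middle, 60 mm above the shelf; y is level, along the phone's long edge; the phone looks along -x (level, towards the pile); z up.
- cooker (a point): Bystander: red round egg cooker with clear dome, 160 mm across, 163 mm high. Point on its axis 80 mm above the shelf.
- egg_cup (a point): Bystander: green silicone egg cup, 52 mm across, 55 mm high. Point at its centre, half-way up.
- soy_bottle (a point): Bystander: closed glass soy bottle, 54 mm across, 150 mm high. Point at its centre, half-way up.
- spoon (a point): Bystander: white porcelain spoon 140 mm long, lying on the shelf. Point near its middle, 10 mm above the shelf; x along it, handle to -x.
- loose_trivet_body: The loose trivet again; origin at the centre of its underside.
- lid_body: The lid again; origin at the centre of its rim plane.
Not all that is in view belongs to the job. Leave any pink, turquoise or white look-alike of the part that bears phone alone.

How it is judged:
On the way:
1. the loose trivet lies squarely on the lower one, released (horizontal distance between loose_trivet and base_trivet below 0.007 m and angle between the x axis of loose_trivet and the x axis of base_trivet, either way round below 0.12 rad and z of loose_trivet in the frame of base_trivet between 0.013 and 0.019 m and angle between loose_trivet's own z axis and vertical below 0.06 rad and height (world z) of base_trivet below 0.011 m and contact force between the fingers and loose_trivet_body below 0.1 N and linear speed of loose_trivet_body below 0.02 m/s), for 0.3 s.
At the end, for the whole second after the job is handed in: Loose trivet flat on the lower one, released, within 7 mm and 7 deg; lid held still by the gripper alone, its point 165-235 mm above the shelf, within 35 mm of above the lower trivet, axis 45 +-10 deg from vertical, handle up, underside to the phone, tilt along its line of sight within 11 deg (all of step 1 and height (world z) of lid between 0.165 and 0.235 m and horizontal distance between lid and base_trivet below 0.035 m and angle between lid's own z axis and vertical between 0.605 and 0.965 rad and angle between the z axis of lid and the y axis of phone, either way round above 1.371 rad and z of phone in the frame of lid below -0.15 m and contact force between the fingers and lid_body above 1 N and contact force between lid_body and loose_trivet_body below 0.05 N and linear speed of lid_body below 0.03 m/s and angular speed of lid_body below 0.15 rad/s); the arm keeps its last pose, push and grip.
It fails at once if the egg cooker, egg cup, soy bottle or spoon is pushed or knocked more than 30 mm (distance of any of cooker, egg_cup, soy_bottle, spoon from where it was at the start of the episode above 0.03 m).
It fails at once if the lower trivet is moved more than 30 mm (distance of base_trivet from where it was at the start of the episode above 0.03 m).
It fails at once if the loose trivet is let go in the air, more than 25 mm above the pile (height (world z) of loose_trivet above 0.05 m and contact force between the fingers and loose_trivet_body below 0.02 N).
It also fails if it takes over 54 s, if anything falls off the work surface, if the arm or the gripper's body presses on something with over 40 N, if the wrist force passes 120 N, or if a joint passes its speed limit or range.

## Working session

There is one attempt and no reset: what is moved stays moved. The work goes in short steps, Python scripts to look and compute and a tool call to move; the robot and the scene stay as the last step left them, time stands still between calls to the robot, and variables do not carry over. Pictures are saved under pics/ and viewed, at most 10 in all, crops included, and the job is handed in when it is done.

Besides the shell and the picture viewer there is one more tool, called after ">>>" as name(argument=value, ...) on one line, values as JSON. step_arm: Moves the arm, as the interface text tells. Its arguments: {"type":"object","properties":{"targets":{"type":"array","items":{"type":"array"}},"grip_force":{"type":"number"}},"required":["targets"]}

```bash
ls; mkdir -p pics
cat > h.py <<'E'
import numpy as np,cv2
from workcell import *
C={n:calibration(n) for n in("side","top")}
def P(n):
    c=C[n];return np.array(c["camera_matrix"])@np.c_[np.array(c["R"]),np.array(c["t"])]
def proj(n,X):
    p=P(n)@np.r_[X,1];return p[:2]/p[2]
def tri(a,b): # (u,v) side, top
    X=cv2.triangulatePoints(P("side"),P("top"),np.float64(a).reshape(2,1),np.float64(b).reshape(2,1)).ravel();return X[:3]/X[3]
def onz(n,uv,z):
    p=P(n);A=np.c_[p[:,0],p[:,1],-np.array([uv[0],uv[1],1])];return np.linalg.solve(A,-(p[:,2]*z+p[:,3]))[:2]
E
python3 - <<'E'
from h import *
for n in C:
    im=read_camera(n);cv2.imwrite(f"pics/{n}0.png",im[:,:,::-1])
    c=C[n];print(n,-np.array(c["R"]).T@c["t"])
D={}
for q in["base_trivet","loose_trivet","lid","phone","cooker","egg_cup","soy_bottle","spoon","lid_body"]:
    for n in C:
        r=tip_of(n,q);D[q,n]=r
        print(q,n,[(round(d["score"],2),np.round(d["at"],1).tolist()) for d in r[:3]])
    if D[q,"side"] and D[q,"top"]: print("  ",np.round(tri(D[q,"side"][0]["at"][::-1],D[q,"top"][0]["at"][::-1]),4))
print(read_state(),nose_length)
E
```

```text
pics
side [-0.10859617 -1.15881979  0.96835777]
top [ 0.31468303 -0.00469623  1.24353914]
base_trivet side [(0.7, [219.7, 255.3])]
base_trivet top [(0.82, [223.0, 265.4])]
   [0.5137 0.0446 0.0045]
loose_trivet side [(0.65, [284.5, 293.6])]
loose_trivet top [(0.77, [237.5, 365.4]), (0.42, [236.0, 180.3])]
   [ 0.4704 -0.2639  0.0035]
lid side [(0.63, [176.8, 205.0])]
lid top [(0.96, [231.7, 176.9])]
   [0.4686 0.3164 0.0281]
phone side [(0.76, [225.8, 349.8]), (0.76, [168.2, 276.8]), (0.67, [188.0, 330.0])]
phone top [(0.86, [135.0, 272.4]), (0.77, [166.1, 212.2]), (0.73, [278.2, 304.4])]
   [ 0.87    0.0301 -0.1338]
cooker side [(0.72, [138.6, 243.7])]
cooker top [(0.73, [169.4, 141.5])]
   [0.6606 0.4205 0.0796]
egg_cup side [(0.75, [171.5, 145.8])]
egg_cup top [(0.61, [285.4, 130.1]), (0.19, [159.1, 406.4])]
   [0.3035 0.445  0.0269]
soy_bottle side [(0.8, [263.0, 395.2]), (0.66, [187.7, 334.6])]
soy_bottle top [(0.76, [161.7, 408.1]), (0.69, [295.6, 412.0])]
   [ 0.6988 -0.3835  0.0747]
spoon side [(0.68, [338.4, 266.5])]
spoon top [(0.91, [294.6, 407.5]), (0.43, [224.0, 266.5])]
   [ 0.3118 -0.392   0.0034]
lid_body side [(0.56, [184.0, 206.3])]
lid_body top [(0.92, [232.0, 179.9])]
   [ 4.711e-01  3.145e-01 -2.000e-04]
{'time': 1.0, 'q': array([ 1.13609891e+00,  2.63889362e-01,  1.60400974e+00, -2.38414661e-05,
        1.27372457e+00, -3.69329586e-02]), 'joint_vel': array([ 0.00088984,  0.00033129, -0.00061406,  0.00199232, -0.00040628,
        0.00108931]), 'joint_torque': array([ 5.65803457e-04, -5.15073073e+01, -3.67740369e+01, -1.01648332e-04,
        8.83000866e-04, -2.80073053e-06]), 'tool_pos': array([0.2614879 , 0.62227551, 0.30388163]), 'tcp_rot': array([ 6.20682441e-01,  3.07965322e+00, -5.57357557e-05]), 'wrist_force': array([-1.2456692 ,  0.18622553, -0.09474171]), 'torque': array([-0.00626012,  0.0273709 , -0.00165331]), 'grip_force': 0.0, 'width': 0.995594599907523} 0.0726
```

Run:
```python
from h import *
import cv2
a=cv2.imread("pics/side0.png");b=cv2.imread("pics/top0.png")
cv2.imwrite("pics/crop_top.png",cv2.resize(b[100:325,90:450],None,fx=2.2,fy=2.2,interpolation=cv2.INTER_CUBIC))
for q in["base_trivet","loose_trivet"]:
  M={}
  for n in C:
    z=.016 if n=="top" else .016
    for d in cut_out(n,q)[:2]:
      m=d["region"].astype(np.uint8)
      cs,_=cv2.findContours(m,cv2.RETR_EXTERNAL,2);c=max(cs,key=cv2.contourArea).reshape(-1,2)
      w=np.array([onz(n,p,.014) for p in c],np.float32)
      r=cv2.minAreaRect(w*1000);box=cv2.boxPoints(r)
      print(q,n,round(d["score"],2),np.round(d["extent"]),"rect",np.round(r[0],1),np.round(r[1],1),round(r[2],1))
for n in C:
  for d in cut_out(n,"lid")[:1]:
    print("lid",n,d["score"],np.round(d["extent"]))
for d in look_for("top","phone")+look_for("side","phone"):print(d["score"],np.round(d["extent"]))
```

```text
base_trivet top 0.68 [256. 206. 276. 244.] rect [507.2  44.6] [110.2  57.2] 15.4
base_trivet top 0.16 [117. 144. 171. 198.] rect [674.7 438.2] [194.2 161.1] 47.8
loose_trivet side 0.92 [273. 274. 319. 295.] rect [ 467.4 -277.3] [ 69.5 105.3] 55.9
loose_trivet top 0.83 [353. 221. 380. 255.] rect [ 471.8 -267.2] [ 54.1 109.7] 56.0
lid side 0.71 [186. 171. 228. 196.]
lid top 0.89 [155. 208. 205. 260.]
0.91 [247. 120. 298. 154.]
0.85 [314. 141. 364. 171.]
0.72 [190. 151. 237. 183.]
0.67 [281. 253. 333. 288.]
0.84 [208. 219. 249. 272.]
0.62 [339. 203. 378. 249.]
```

View pics/side0.png

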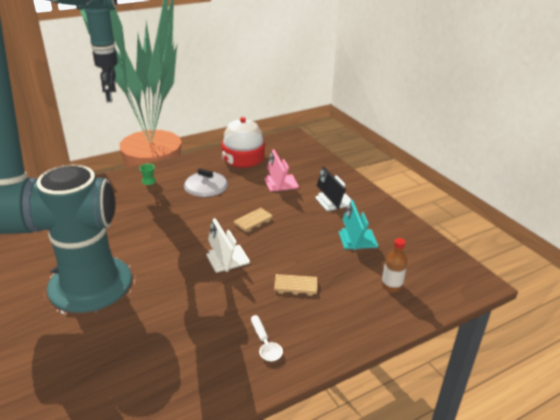

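View pics/crop_top.png

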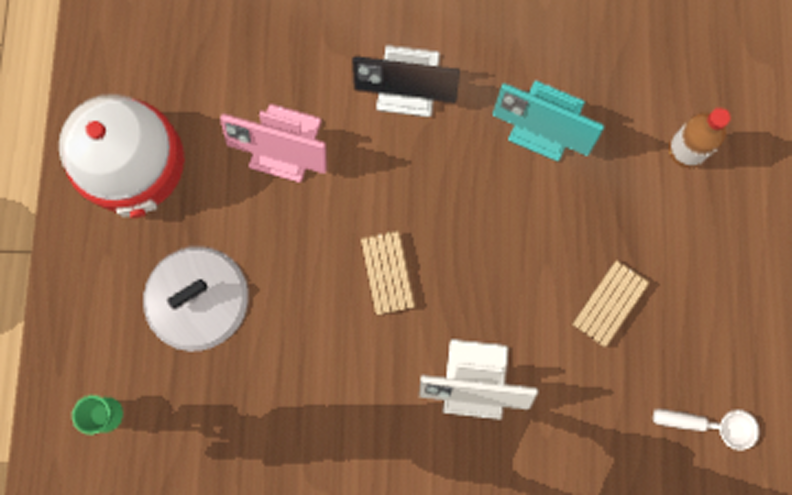

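Candidates in the top view: bamboo trivets at (265,224), nearest the black phone, and (366,237). The second is the loose one, on the opposite side from the lid at (180,232). The phone could be black (272,137), pink (214,167), turquoise (339,156) or white (307,273). The description fits the black one, so the trivet in front of it at (265,224) is the base. The crop confirms this. Next I'll fit the exact poses.

```bash
cat > fit.py <<'E'
from h import *
from scipy.optimize import least_squares
def bamboo(im,ctr,r=32):
    hsv=cv2.cvtColor(im,cv2.COLOR_RGB2HSV)
    m=((hsv[...,2]>135)&(hsv[...,1]>60)&(hsv[...,0]<28)).astype(np.uint8)
    k=np.zeros_like(m);cv2.circle(k,tuple(int(round(c)) for c in ctr),r,1,-1);m&=k
    m=cv2.morphologyEx(m,cv2.MORPH_CLOSE,np.ones((3,3)))
    n,l,s,_=cv2.connectedComponentsWithStats(m);return (l==1+np.argmax(s[1:,4])).astype(np.uint8)
def hull(n,p,z0):
    c,s=np.cos(p[2]),np.sin(p[2])
    return cv2.convexHull(np.float32([proj(n,[p[0]+c*a-s*b,p[1]+s*a+c*b,z]) for a in(-.055,.055) for b in(-.027,.027) for z in(z0,z0+.016)]))
def soft(n,p,z0,S=8):
    m=np.zeros((420*S//1,1),np.uint8)
    return None
def fit(ims,x0,z0=0.,cams=("top","side")):
    D=[]
    for n in cams:
        m=bamboo(ims[n],proj(n,[x0[0],x0[1],z0+.012]))
        cs,_=cv2.findContours(cv2.resize(m,None,fx=4,fy=4,interpolation=cv2.INTER_LINEAR) if 0 else m,cv2.RETR_EXTERNAL,cv2.CHAIN_APPROX_NONE)
        D.append((n,max(cs,key=cv2.contourArea).reshape(-1,2).astype(float)))
    def res(p):
        o=[]
        for n,c in D:
            h=hull(n,p[:3],z0);o+=[cv2.pointPolygonTest(h,tuple(q),True)-p[3] for q in c]
        return o
    r=least_squares(res,list(x0)+[.4],loss="soft_l1",f_scale=.5,x_scale=[.01,.01,.1,.3],diff_step=1e-3)
    return r.x,np.sqrt(np.mean(np.square(res(r.x))))
E
python3 - <<'E'
from fit import *
ims={n:read_camera(n) for n in C}
for q,x0 in(("base",[.507,.0446,.27]),("loose",[.472,-.267,-.593])):
    for cams in(("top",),("side",),("top","side")):
        p,e=fit(ims,x0,0.,cams);print(q,cams,np.round(p[:2]*1000,1),np.round(np.degrees(p[2]),1),"rms px",np.round([p[3],e],2))
# lid: bar and disc
t=ims["top"].astype(int);s=ims["side"].astype(int)
def dark(im,l,tp,r,b,th):
    m=(im.max(2)<th);k=np.zeros_like(m);k[tp:b,l:r]=m[tp:b,l:r]
    ys,xs=np.nonzero(k);pts=np.c_[xs,ys].astype(float);return pts
mt=dark(t,162,222,190,244,85);ms=dark(s,192,166,220,182,85)
B=tri(ms.mean(0),mt.mean(0));print("bar",len(mt),len(ms),mt.mean(0),ms.mean(0),B)
for n,m,z in(("top",mt,.052),("side",ms,.05)):
    w=np.array([onz(n,p,z) for p in m]);w0=w-w.mean(0);_,S,V=np.linalg.svd(w0,full_matrices=False)
    print(n,"bar dir deg",np.degrees(np.arctan2(V[0,1],V[0,0])),"len",np.ptp(w0@V[0]),np.ptp(w0@V[1]),w.mean(0))
r=cut_out("top","lid")[0]["region"].astype(np.uint8)
c=max(cv2.findContours(r,0,1)[0],key=cv2.contourArea).reshape(-1,2)
w=np.array([onz("top",p,.004) for p in c],np.float32);print("lid ellipse",cv2.fitEllipse(w*1000))
# phone top edge
m=dark(t,245,118,302,156,70)
w=np.array([onz("top",p,.07) for p in m]);_,S,V=np.linalg.svd(w-w.mean(0),full_matrices=False)
print("phone",len(m),w.mean(0),"y dir deg",np.degrees(np.arctan2(V[0,1],V[0,0])))
print(read_state()["time"])
E
```

```text
base ('top',) [507.6  43.5] 66.0 rms px [-14.37   4.26]
base ('side',) [508.6  53.4] 11.8 rms px [-7.83  5.21]
base ('top', 'side') [510.5  42.8] -0.5 rms px [-11.42   6.41]
loose ('top',) [ 468.9 -254.8] -26.2 rms px [-10.29   6.28]
loose ('side',) [ 468.7 -248.4] -64.2 rms px [-3.18  2.69]
loose ('top', 'side') [ 468.5 -257.8] -29.7 rms px [-8.17  6.63]
bar 100 77 [174.99 233.09] [204.83116883 172.62337662] [0.46616599 0.31601931 0.04507052]
top bar dir deg 123.86920350101089 len 0.052956308718371106 0.01739690934116349 [0.46590069 0.31395546]
side bar dir deg -69.40118988612153 len 0.06358543721350328 0.03391758116745609 [0.46275536 0.30832982]
lid ellipse ((465.5416564941406, 315.7535400390625), (145.15623474121094, 147.7349853515625), 153.70587158203125)
phone 445 [0.7700099  0.03120386] y dir deg -103.73292219319177
1.55
```

```bash
python3 - <<'E'
s=open('fit.py').read()
a=s.index("    hsv=");b=s.index("    m=cv2.morph")
s=s[:a]+'''    k=np.zeros(im.shape[:2],np.uint8);cv2.circle(k,tuple(int(round(c)) for c in ctr),r,1,-1)
    g=np.ascontiguousarray(im[...,1]);t,_=cv2.threshold(g[k>0].reshape(-1,1),0,255,cv2.THRESH_OTSU)
    m=((g>t)&(k>0)).astype(np.uint8)
'''+s[b:]
a=s.index("def soft");b=s.index("def fit");s=s[:a]+s[b:]
open('fit.py','w').write(s)
E
python3 - <<'E'
from fit import *
ims={n:read_camera(n) for n in C}
for q,x0 in(("base",[.507,.0446,.27]),("loose",[.472,-.267,-.593])):
    for cams in(("top",),("side",),("top","side")):
        p,e=fit(ims,x0,0.,cams);print(q,cams,np.round(p[:2]*1000,1),np.round(np.degrees(p[2]),1),"rms px",np.round([p[3],e],2))
for d in cut_out("top","phone")[:4]:
    c=max(cv2.findContours(d["region"].astype(np.uint8),0,1)[0],key=cv2.contourArea).reshape(-1,2)
    w=np.array([onz("top",p,.06) for p in c],np.float32);print(d["extent"],cv2.minAreaRect(w*1000))
E
```

```text
base ('top',) [508.3  45.5] 13.1 rms px [0.62 0.34]
base ('side',) [510.3  51.1] 11.9 rms px [1.47 0.32]
base ('top', 'side') [508.5  46.5] 13.2 rms px [0.83 0.81]
loose ('top',) [ 472.7 -269.1] -34.1 rms px [0.67 0.36]
loose ('side',) [ 473.3 -265.7] -34.7 rms px [1.15 0.65]
loose ('top', 'side') [ 472.6 -267.7] -34.2 rms px [0.85 0.73]
[251.5, 122.0, 298.7, 153.7] ((773.6495361328125, 23.83245086669922), (98.69951629638672, 147.0262908935547), 1.1720610857009888)
[280.0, 253.6, 333.7, 291.5] ((359.3915100097656, -80.16466522216797), (94.79940795898438, 147.7874298095703), 1.4418779611587524)
[314.2, 140.0, 362.5, 171.5] ((721.4410400390625, -173.00729370117188), (149.7410430908203, 94.53303527832031), 67.83057403564453)
[190.2, 149.3, 235.8, 183.3] ((682.8955688476562, 208.11004638671875), (163.32542419433594, 96.03692626953125), 74.71467590332031)
```

```bash
cat > plan.py <<'E'
from h import *
from scipy.spatial.transform import Rotation as R,Slerp
def down(psi):
    c,s=np.cos(psi),np.sin(psi);return R.from_matrix(np.array([[-s,c,0],[c,s,0],[0,0,-1]]))
def state():
    s=read_state();return np.array(s["tool_pos"]),R.from_rotvec(s["tcp_rot"]),s
def plan(way,g,step=40.,start=None):
    """way: list of (pos,R)"""
    p,r,s=state() if start is None else (*start,None)
    for P1,R1 in way:
        P1=np.array(P1);n=int(np.ceil(max(np.linalg.norm(P1-p)*1000/step,np.degrees((r.inv()*R1).magnitude())/7)))
        sl=Slerp([0,1],R.concatenate([r,R1]));p0=p.copy();rows=[]
        for i in range(1,n+1):
            q=p0+(P1-p0)*i/n;rr=sl(i/n)
            rot=np.round((r.inv()*rr).as_rotvec(),3)+0.;d=np.round(r.inv().apply(q-p)*1000,1)+0.
            rows.append([rot.tolist(),d.tolist(),g]);p=p+r.apply(d)/1000;r=r*R.from_rotvec(rot)
        for i in range(0,n,5):print(rows[i:i+5])
        print('-- at',np.round(p,4),n)
E
python3 - <<'E'
from plan import *
L=down(np.radians(55.9))
plan([([.4727,-.2685,.30],L),([.4727,-.2685,.115],L)],75)
E
```

```text
[[[0.0, 0.0, 0.009], [-23.5, -32.1, 0.2], 75], [[0.0, 0.0, 0.008], [-23.7, -32.0, 0.1], 75], [[0.0, 0.0, 0.009], [-24.0, -31.7, 0.2], 75], [[0.0, 0.0, 0.008], [-24.3, -31.6, 0.2], 75], [[0.0, 0.0, 0.009], [-24.6, -31.3, 0.1], 75]]
[[[0.0, 0.0, 0.008], [-24.8, -31.1, 0.2], 75], [[0.0, 0.0, 0.009], [-25.1, -30.9, 0.2], 75], [[0.0, 0.0, 0.009], [-25.4, -30.7, 0.2], 75], [[0.0, 0.0, 0.008], [-25.6, -30.4, 0.1], 75], [[0.0, 0.0, 0.009], [-25.9, -30.3, 0.2], 75]]
[[[0.0, 0.0, 0.008], [-26.1, -30.0, 0.2], 75], [[0.0, 0.0, 0.009], [-26.4, -29.8, 0.1], 75], [[0.0, 0.0, 0.009], [-26.6, -29.6, 0.2], 75], [[0.0, 0.0, 0.008], [-27.0, -29.3, 0.2], 75], [[0.0, 0.0, 0.009], [-27.1, -29.1, 0.1], 75]]
[[[0.0, 0.0, 0.008], [-27.4, -28.9, 0.2], 75], [[0.0, 0.0, 0.009], [-27.7, -28.6, 0.2], 75], [[0.0, 0.0, 0.008], [-27.8, -28.4, 0.2], 75], [[0.0, 0.0, 0.009], [-28.2, -28.2, 0.1], 75], [[0.0, 0.0, 0.009], [-28.3, -27.9, 0.2], 75]]
[[[0.0, 0.0, 0.008], [-28.7, -27.6, 0.2], 75], [[0.0, 0.0, 0.009], [-28.8, -27.5, 0.1], 75], [[0.0, 0.0, 0.008], [-29.1, -27.1, 0.2], 75]]
-- at [ 0.4727 -0.2685  0.3   ] 23
[[[0.0, 0.0, 0.0], [0.0, 0.0, 37.0], 75], [[0.0, 0.0, 0.0], [0.0, 0.0, 37.0], 75], [[0.0, 0.0, 0.0], [0.0, 0.0, 37.0], 75], [[0.0, 0.0, 0.0], [0.0, 0.0, 37.0], 75], [[0.0, 0.0, 0.0], [0.0, 0.0, 37.0], 75]]
-- at [ 0.4727 -0.2685  0.115 ] 5
```

Free-space travel first, in round numbers.

>>> step_arm(targets=[[[0,0,0.009],[-23.5,-32,0],75],[[0,0,0.009],[-23.5,-32,0],75],[[0,0,0.009],[-24,-31.5,0],75],[[0,0,0.009],[-24.5,-31.5,0],75],[[0,0,0.009],[-24.5,-31.5,0],75]], grip_force=40)

```text
time: 2.12
tool_pos: [0.3073, 0.4272, 0.3038]
tcp_rot: [0.689, 3.065, 0.0]
wrist_force: [0.7, 0.1, -0.0]
width: 0.879
grip_force: 0.0
```

>>> step_arm(targets=[[[0,0,0.009],[-25,-31,0],75],[[0,0,0.009],[-25,-31,0],75],[[0,0,0.009],[-25.5,-30.5,0],75],[[0,0,0.009],[-25.5,-30.5,0],75],[[0,0,0.009],[-26,-30.5,0],75]])

```text
time: 2.53
tool_pos: [0.3526, 0.2331, 0.3042]
tcp_rot: [0.758, 3.048, 0.001]
wrist_force: [0.3, -0.2, 0.3]
width: 0.876
grip_force: 0.0
```

>>> step_arm(targets=[[[0,0,0.009],[-26,-30,0],75],[[0,0,0.009],[-26.5,-30,0],75],[[0,0,0.009],[-26.5,-29.5,0],75],[[0,0,0.009],[-27,-29.5,0],75],[[0,0,0.009],[-27,-29,0],75]])

```text
time: 2.95
tool_pos: [0.3973, 0.039, 0.3044]
tcp_rot: [0.827, 3.029, 0.001]
wrist_force: [0.6, 0.1, 0.9]
width: 0.88
grip_force: 0.0
```

>>> step_arm(targets=[[[0,0,0.009],[-27.5,-29,0],75],[[0,0,0.009],[-27.5,-28.5,0],75],[[0,0,0.009],[-28,-28.5,0],75],[[0,0,0.008],[-28,-28,0],75],[[0,0,0.008],[-28.5,-28,0],75]])

```text
time: 3.37
tool_pos: [0.4419, -0.1552, 0.3043]
tcp_rot: [0.893, 3.011, 0.0]
wrist_force: [1.1, 0.4, -0.1]
width: 0.879
grip_force: 0.0
```

>>> step_arm(targets=[[[0,0,0.008],[-28.5,-27.5,0],75],[[0,0,0.008],[-29,-27.5,0],75],[[0,0,0.008],[-29,-27,0],75],[[0,0,0],[0,0,0],75]])

```text
time: 3.7
tool_pos: [0.47, -0.2754, 0.304]
tcp_rot: [0.934, 2.997, -0.005]
wrist_force: [0.9, -0.4, 0.0]
width: 0.878
grip_force: 0.0
```

>>> step_arm(targets=[[[0,0,-0.009],[1.6,7.2,36],75],[[0,0,0],[0,0,38],75],[[0,0,0],[0,0,38],75],[[0,0,0],[0,0,38],75],[[0,0,0],[0,0,36],75]])

```text
time: 4.12
tool_pos: [0.4714, -0.2618, 0.1164]
tcp_rot: [0.914, 3.005, 0.0]
wrist_force: [-0.0, -0.2, -0.2]
width: 0.88
grip_force: 0.0
```

Run:
```python
from plan import *
a=read_camera("side")
c=a[220:340,230:380];t=read_camera("top")[170:290,300:450]
cv2.imwrite("pics/c1.png",cv2.resize(np.hstack([c,t])[:,:,::-1],None,fx=2.6,fy=2.6,interpolation=cv2.INTER_CUBIC))
p,r,s=state();print(p,r.as_matrix().round(3),s["width"],s["time"])
L=down(np.radians(55.9));plan([([.4727,-.2685,.074],L)],75,15)
```

```text
[ 0.46696042 -0.25910499  0.11150595] [[-0.831  0.557 -0.012]
 [ 0.557  0.831  0.007]
 [ 0.014 -0.    -1.   ]] 0.8772660270644991 4.2167
[[[0.0, -0.005, 0.002], [-3.5, -1.5, 12.5], 75], [[0.0, -0.004, 0.001], [-3.5, -1.6, 12.4], 75], [[0.0, -0.005, 0.002], [-3.4, -1.5, 12.5], 75]]
-- at [ 0.4727 -0.2686  0.074 ] 3
```

View pics/c1.png

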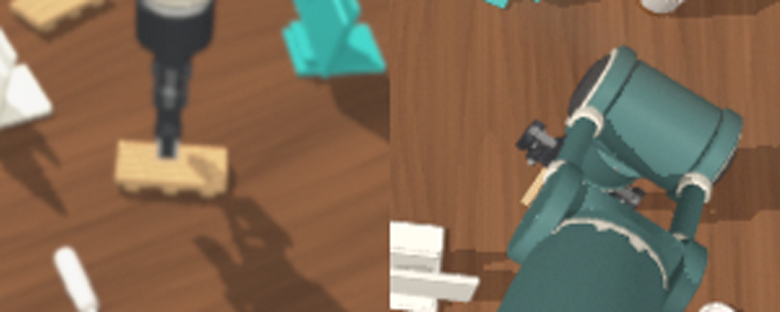

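The side crop shows the fingers at the trivet's upper middle, at about (168,150). The top view is hidden by the arm. I'll let the arm settle before correcting.

>>> step_arm(targets=[[[0,0,0],[0,0,0],75],[[0,0,0],[0,0,0],75],[[0,0,0],[0,0,0],75]])

```text
time: 4.47
tool_pos: [0.4738, -0.2635, 0.1212]
tcp_rot: [0.913, 3.0, -0.002]
wrist_force: [0.7, 0.1, 0.5]
width: 0.878
grip_force: 0.0
```

Run:
```python
from plan import *
p,r,s=state();print(p,r.as_matrix().round(3),s["joint_vel"].round(3))
L=down(np.radians(55.9));plan([([.4727,-.2685,.074],L)],75,15)
```

```text
[ 0.47383087 -0.26351848  0.12118483] [[-0.831  0.557  0.005]
 [ 0.557  0.831 -0.003]
 [-0.006  0.    -1.   ]] [-0.001 -0.006  0.001 -0.    -0.003 -0.001]
[[[0.0, 0.001, 0.001], [-0.4, -1.2, 11.8], 75], [[0.0, 0.002, 0.001], [-0.4, -1.2, 11.8], 75], [[0.0, 0.001, 0.001], [-0.4, -1.2, 11.8], 75], [[0.0, 0.002, 0.002], [-0.5, -1.2, 11.8], 75]]
-- at [ 0.4727 -0.2685  0.074 ] 4
```

>>> step_arm(targets=[[[0,0.002,0.001],[-0.4,-1.2,14],75],[[0,0.002,0.001],[-0.4,-1.2,14],75],[[0,0.002,0.001],[-0.4,-1.2,10],75],[[0,0,0.001],[-0.5,-1.2,6],75],[[0,0,0],[0,0,0],75]])

```text
time: 4.88
tool_pos: [0.4694, -0.2669, 0.0725]
tcp_rot: [-0.919, -2.996, -0.004]
wrist_force: [0.6, -0.1, 0.3]
width: 0.879
grip_force: 0.0
```

>>> step_arm(targets=[[[0,0,0],[0,0,0],75],[[0,0,0],[0,0,0],75]])

```text
time: 5.05
tool_pos: [0.4706, -0.2674, 0.0741]
tcp_rot: [-0.919, -2.999, -0.003]
wrist_force: [0.3, -0.9, -0.4]
width: 0.882
grip_force: 0.0
```

Run:
```python
from plan import *
p,r,s=state();print(p,r.as_matrix().round(3),s["wrist_force"])
a=read_camera("side")
c=a[220:340,230:380]
cv2.imwrite("pics/c2.png",cv2.resize(c[:,:,::-1],None,fx=4,fy=4,interpolation=cv2.INTER_CUBIC))
```

```text
[ 0.47056845 -0.26740832  0.07413641] [[-0.828  0.56  -0.005]
 [ 0.56   0.828  0.003]
 [ 0.006 -0.    -1.   ]] [ 0.28963399 -0.86663518 -0.42056397]
```

View pics/c2.png

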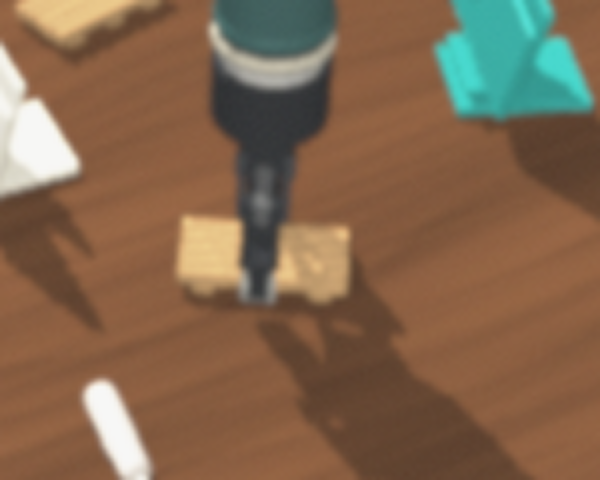

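The near finger pad is at about (258,290), level with the trivet's side and roughly centred. Closing.

>>> step_arm(targets=[[[0,0,0],[0,0,0],45],[[0,0,0],[0,0,0],45],[[0,0,0],[0,0,0],45],[[0,0,0],[0,0,0],45],[[0,0,0],[0,0,0],45]], grip_force=50)

```text
time: 5.52
tool_pos: [0.471, -0.2676, 0.0747]
tcp_rot: [-0.919, -3.0, -0.002]
wrist_force: [0.3, 0.7, 6.0]
width: 0.618
grip_force: 53.6
```

Run:
```python
from plan import *
p,r,s=state();print(p,r.as_rotvec(),s["wrist_force"],s["width"]*85.4,s["grip_force"])
ax=r.as_matrix()[:,1];print(np.degrees(np.arctan2(ax[1],ax[0])))
```

```text
[ 0.4709817  -0.26757638  0.07471507] [-9.19141571e-01 -2.99974943e+00 -2.06931298e-03] [0.27808723 0.65164269 6.00970453] 52.8081491907109 53.626633286476135
55.92922606179964
```

>>> step_arm(targets=[[[0,0,0],[0,0,-10],45],[[0,0,0],[0,0,-30],45],[[0,0,0],[0,0,-40],45],[[0,0,0],[0,0,-40],45],[[0,0,0],[0,0,-25],45]])

```text
time: 5.93
tool_pos: [0.4718, -0.2681, 0.2229]
tcp_rot: [-0.92, -3.002, -0.001]
wrist_force: [0.2, -0.4, -1.1]
width: 0.611
grip_force: 53.1
```

>>> step_arm(targets=[[[0,0,0],[0,0,0],45],[[0,0,0],[0,0,0],45]])

```text
time: 6.1
tool_pos: [0.4718, -0.2682, 0.2211]
tcp_rot: [-0.92, -3.002, -0.001]
wrist_force: [0.1, 0.0, -2.1]
width: 0.614
grip_force: 53.1
```

Run:
```python
from plan import *
p,r,s=state();print(p,s["wrist_force"],s["width"]*85.4,s["grip_force"])
plan([([.5065,.0456,.21],down(np.radians(103.1)))],45,36)
```

```text
[ 0.47182818 -0.26817813  0.22112737] [ 0.12952953  0.02912732 -2.11162895] 52.439640786238115 53.08867335319519
[[[0.0, 0.0, -0.091], [16.3, 31.0, 1.3], 45], [[0.0, 0.0, -0.092], [13.5, 32.4, 1.2], 45], [[0.0, -0.001, -0.091], [10.4, 33.5, 1.3], 45], [[0.0, 0.0, -0.092], [7.3, 34.3, 1.3], 45], [[0.0, 0.0, -0.091], [4.2, 34.9, 1.2], 45]]
[[[0.001, 0.0, -0.092], [1.0, 35.0, 1.3], 45], [[0.0, 0.0, -0.091], [-2.3, 35.0, 1.2], 45], [[0.0, 0.0, -0.092], [-5.4, 34.7, 1.2], 45], [[0.0, -0.001, -0.091], [-8.6, 34.0, 1.3], 45]]
-- at [0.5065 0.0456 0.21  ] 9
```

Force z is −2.1 N, consistent with the trivet hanging from the gripper. Moving over the base.

>>> step_arm(targets=[[[0,0,-0.091],[16.5,31,1],45],[[0,0,-0.092],[13.5,32.5,1],45],[[0,0,-0.091],[10.5,33.5,1],45],[[0,0,-0.092],[7.5,34.5,1],45],[[0,0,-0.091],[4,35,1],45]])

```text
time: 6.52
tool_pos: [0.488, -0.0909, 0.2115]
tcp_rot: [-0.21, -3.124, -0.006]
wrist_force: [0.7, -0.3, -1.6]
width: 0.616
grip_force: 53.1
```

>>> step_arm(targets=[[[0,0,-0.092],[1,35,1],45],[[0,0,-0.091],[-2.5,35,1],45],[[0,0,-0.092],[-5.5,34.5,1],45],[[0,0,-0.091],[-8.5,34,1],45],[[0,0,0],[0,0,0],45]])

```text
time: 6.93
tool_pos: [0.5041, 0.0514, 0.208]
tcp_rot: [0.369, -3.111, -0.011]
wrist_force: [-0.1, 0.3, -1.7]
width: 0.612
grip_force: 53.2
```

>>> step_arm(targets=[[[0,0,0],[0,0,0],45],[[0,0,0],[0,0,0],45]])

```text
time: 7.1
tool_pos: [0.5043, 0.0464, 0.2087]
tcp_rot: [0.357, -3.112, -0.006]
wrist_force: [-0.7, 0.0, -1.1]
width: 0.615
grip_force: 53.2
```

Run:
```python
from plan import *
p,r,s=state();print(p,r.as_matrix().round(3),s["wrist_force"],s["width"]*85.4,s["grip_force"])
plan([([.5065,.0456,.105],down(np.radians(103.1)))],45,30)
```

```text
[0.50431338 0.04636407 0.20868861] [[-0.974 -0.227 -0.009]
 [-0.227  0.974  0.003]
 [ 0.008  0.005 -1.   ]] [-0.69596043  0.03239876 -1.13236836] 52.51190506608488 53.23121130466461
[[[0.001, -0.002, 0.0], [-0.7, -0.4, 25.9], 45], [[0.001, -0.002, 0.0], [-0.7, -0.4, 25.9], 45], [[0.001, -0.002, 0.0], [-0.6, -0.4, 26.0], 45], [[0.002, -0.002, 0.0], [-0.5, -0.4, 25.9], 45]]
-- at [0.5065 0.0456 0.105 ] 4
```

>>> step_arm(targets=[[[0.001,-0.002,0],[-0.7,-0.4,26],45],[[0.001,-0.002,0],[-0.7,-0.4,26],45],[[0.001,-0.002,0],[-0.6,-0.4,26],45],[[0.002,-0.002,0],[-0.5,-0.4,22],45],[[0,0,0],[0,0,0],45]])

```text
time: 7.52
tool_pos: [0.5038, 0.0439, 0.1053]
tcp_rot: [0.352, -3.115, -0.0]
wrist_force: [-1.6, -0.2, -1.5]
width: 0.616
grip_force: 53.2
```

>>> step_arm(targets=[[[0,0,0],[0,0,0],45],[[0,0,0],[0,0,0],45],[[0,0,0],[0,0,0],45]])

```text
time: 7.77
tool_pos: [0.5098, 0.0452, 0.1125]
tcp_rot: [-0.355, 3.114, -0.001]
wrist_force: [1.2, -0.3, -1.2]
width: 0.615
grip_force: 53.2
```

Run:
```python
from plan import *
p,r,s=state();print(p,r.as_matrix().round(3),s["wrist_force"],s["width"]*85.4,s["grip_force"])
a=read_camera("side");b=read_camera("top")
def ov(n,im):
    im=cv2.resize(im,None,fx=4,fy=4,interpolation=cv2.INTER_CUBIC)
    return im
def box(im,n,x,y,yaw,z0,col):
    c,s=np.cos(yaw),np.sin(yaw);q=[proj(n,[x+c*i-s*j,y+s*i+c*j,z0]) for i,j in((-.055,-.027),(.055,-.027),(.055,.027),(-.055,.027))]
    cv2.polylines(im,[np.int32(np.round((np.array(q)+.5)*4))],True,col,1)
A=ov("side",a);B=ov("top",b)
zt=p[2]-.0747
m=r.as_matrix();tc=p+m[:,0]*-.0019;yw=np.arctan2(m[1,0],m[0,0])
for im,n in((A,"side"),(B,"top")):
    box(im,n,.5084,.046,np.radians(13.1),.016,(0,255,0));box(im,n,tc[0],tc[1],yw,zt+.016,(255,0,0))
print(tc,zt,np.degrees(yw))
u=(proj("side",[.508,.046,.02])*4).astype(int);v=(proj("top",[.508,.046,.02])*4).astype(int)
o=np.hstack([im[w[1]-150:w[1]+150,w[0]-190:w[0]+190] for im,w in((A,u),(B,v))])
cv2.imwrite("pics/c3.png",o[:,:,::-1])
```

```text
[0.50977229 0.04516039 0.112471  ] [[-0.974 -0.225  0.007]
 [-0.225  0.974  0.   ]
 [-0.007 -0.001 -1.   ]] [ 1.21406138 -0.26461843 -1.19831421] 52.557463316777444 53.24852228164673
[0.51162349 0.04558806 0.11248399] 0.03777100344315411 -166.99157218814634
```

View pics/c3.png

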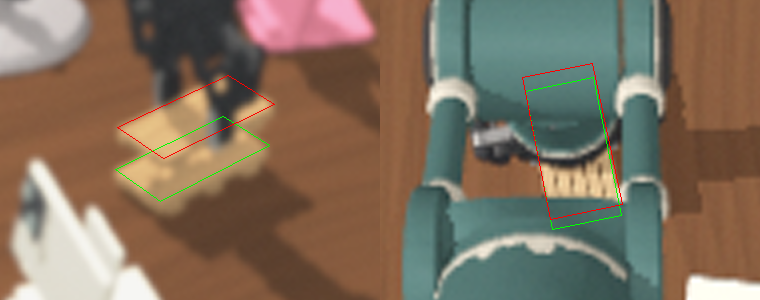

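The red (held) and green (base) outlines match the picture. The held trivet is about 3 mm too far in x and 22 mm too high.

>>> step_arm(targets=[[[0,0.003,0],[1.5,0.5,5],45],[[0,0.003,0],[1.5,0.5,5],45],[[0,0,0],[0,0,4],45],[[0,0,0],[0,0,0],45],[[0,0,0],[0,0,0],45]])

```text
time: 8.28
tool_pos: [0.5047, 0.046, 0.0961]
tcp_rot: [0.358, -3.118, 0.001]
wrist_force: [-0.2, -0.1, -2.2]
width: 0.613
grip_force: 53.3
```

>>> step_arm(targets=[[[0,0,0],[0,0,0],45],[[0,0,0],[0,0,0],45],[[0,0,0],[0,0,0],45]])

```text
time: 8.53
tool_pos: [0.5055, 0.046, 0.0969]
tcp_rot: [0.357, -3.12, 0.001]
wrist_force: [1.0, 0.1, -0.7]
width: 0.616
grip_force: 53.3
```

```bash
cat > tc.py <<'E'
from plan import *
p,r,s=state();m=r.as_matrix();tc=p+m[:,0]*-.0019;yw=np.arctan2(m[1,0],m[0,0])
d=r.inv().apply(np.array([.5084,.046,0])-[tc[0],tc[1],0])*1000
print(p,m[:,2].round(4),s["wrist_force"].round(2),"trivet",tc[:2],"underside",p[2]-.0747,"yaw",np.degrees(yw)+180,"tool corr mm",d.round(1))
E
python3 tc.py
```

```text
[0.50549765 0.04601068 0.09690856] [-0.0015 -0.001  -1.    ] [ 0.95  0.11 -0.75] trivet [0.50734841 0.04644042] underside 0.022208561211486053 yaw 13.072263249927687 tool corr mm [-0.9 -0.7 -0. ]
```

>>> step_arm(targets=[[[0,0,0],[-0.9,-0.6,2],45],[[0,0,0],[0,0,2],45],[[0,0,0],[0,0,1.5],45],[[0,0,0],[0,0,0],45],[[0,0,0],[0,0,0],45]])

```text
time: 8.95
tool_pos: [0.5061, 0.0456, 0.091]
tcp_rot: [0.357, -3.119, 0.001]
wrist_force: [-0.1, 0.0, -2.6]
width: 0.615
grip_force: 53.3
```

>>> step_arm(targets=[[[0,0,0],[0,0,0],45],[[0,0,0],[0,0,0],45],[[0,0,0],[0,0,0],45]])

```text
time: 9.2
tool_pos: [0.5063, 0.0456, 0.0913]
tcp_rot: [0.358, -3.119, 0.001]
wrist_force: [0.1, 0.4, -0.5]
width: 0.615
grip_force: 53.3
```

```bash
python3 tc.py
```

```text
[0.50631889 0.04560018 0.09129275] [-0.0018 -0.0011 -1.    ] [ 0.09  0.42 -0.5 ] trivet [0.50816961 0.04603008] underside 0.016592748795245207 yaw 13.077217516469346 tool corr mm [-0.2 -0.1 -0. ]
```

>>> step_arm(targets=[[[0,0,0],[-0.2,0,1],45],[[0,0,0],[0,0,0.5],45],[[0,0,0],[0,0,0],45],[[0,0,0],[0,0,0],45]])

```text
time: 9.53
tool_pos: [0.5066, 0.0456, 0.0907]
tcp_rot: [0.357, -3.119, 0.001]
wrist_force: [-2.9, -1.0, 6.5]
width: 0.613
grip_force: 54.2
```

```bash
python3 tc.py
```

```text
[0.50659093 0.04564032 0.09071055] [-0.0021 -0.0011 -1.    ] [-2.91 -0.96  6.49] trivet [0.50844166 0.04607017] underside 0.016010548922551424 yaw 13.075882918969427 tool corr mm [ 0.1 -0.1  0. ]
```

Contact at 6.5 N with the trivet seated. Releasing gently.

>>> step_arm(targets=[[[0,0,0],[0,0,0],62],[[0,0,0],[0,0,0],70],[[0,0,0],[0,0,0],78],[[0,0,0],[0,0,0],78],[[0,0,0],[0,0,0],78]])

```text
time: 9.95
tool_pos: [0.5065, 0.0457, 0.0897]
tcp_rot: [0.357, -3.119, 0.001]
wrist_force: [0.6, 0.4, 0.4]
width: 0.912
grip_force: 0.0
```

>>> step_arm(targets=[[[0,0,0],[0,0,-8],78],[[0,0,0],[0,0,-20],78],[[0,0,0],[0,0,-38],78],[[0,0,0],[0,0,-40],78],[[0,0,0],[0,0,-40],78]])

```text
time: 10.37
tool_pos: [0.506, 0.0458, 0.2372]
tcp_rot: [0.357, -3.118, 0.001]
wrist_force: [1.7, 0.7, 0.5]
width: 0.913
grip_force: 0.0
```

Run:
```python
from plan import *
p,r,s=state();print(p,s["wrist_force"],s["width"])
plan([([.466,.316,.24],down(np.radians(33.9)))],45,36)
```

```text
[0.50598416 0.04575129 0.23720587] [1.72054468 0.66181686 0.54442157] 0.9127267972203501
[[[0.0, 0.0, 0.121], [-2.2, 27.2, -0.3], 45], [[-0.001, -0.001, 0.12], [1.1, 27.3, -0.3], 45], [[0.0, 0.0, 0.121], [4.3, 27.0, -0.3], 45], [[0.0, 0.0, 0.121], [7.6, 26.2, -0.2], 45], [[0.0, -0.001, 0.121], [10.7, 25.2, -0.3], 45]]
[[[0.0, 0.0, 0.12], [13.6, 23.7, -0.3], 45], [[-0.001, 0.0, 0.121], [16.4, 21.8, -0.3], 45], [[0.0, 0.0, 0.121], [18.9, 19.8, -0.2], 45], [[0.0, -0.001, 0.121], [21.1, 17.3, -0.3], 45], [[0.0, 0.0, 0.12], [23.1, 14.6, -0.3], 45]]
-- at [0.466 0.316 0.24 ] 10
```

>>> step_arm(targets=[[[0,0,0.12],[-2,27,0],45],[[0,0,0.12],[1,27.5,0],45],[[0,0,0.12],[4.5,27,0],45],[[0,0,0.12],[7.5,26,0],45],[[0,0,0.12],[10.5,25,0],45]])

```text
time: 10.78
tool_pos: [0.4862, 0.1815, 0.2365]
tcp_rot: [-0.59, -3.085, 0.001]
wrist_force: [-0.8, 0.1, 0.0]
width: 0.528
grip_force: 0.0
```

>>> step_arm(targets=[[[0,0,0.12],[13.5,23.5,0],45],[[0,0,0.12],[16.5,22,0],45],[[0,0,0.12],[19,20,0],45],[[0,0,0.12],[21,17.5,0],45],[[0,0,0.12],[23,14.5,0],45]])

```text
time: 11.2
tool_pos: [0.4657, 0.317, 0.2362]
tcp_rot: [-1.475, -2.773, 0.002]
wrist_force: [0.5, -0.4, -0.2]
width: 0.528
grip_force: 0.0
```

>>> step_arm(targets=[[[0,0,0],[0,0,0],45],[[0,0,0],[0,0,0],45],[[0,0,0],[0,0,0],45]])

```text
time: 11.45
tool_pos: [0.4659, 0.3153, 0.2356]
tcp_rot: [-1.463, -2.779, 0.004]
wrist_force: [-0.5, -0.7, -0.1]
width: 0.527
grip_force: 0.0
```

Run:
```python
from plan import *
from fit import fit
p,r,s=state();print(p,s["width"]*85.4)
ims={n:read_camera(n) for n in C}
for cams in(("top",),("side",),("top","side")):
    q,e=fit(ims,[.5084,.046,.229],.016,cams);print(cams,q[:2]*1000,np.degrees(q[2]),q[3],e)
o=[]
for n in C:
    u=proj(n,[.508,.046,.02]).astype(int);o.append(cv2.resize(ims[n][u[1]-35:u[1]+35,u[0]-45:u[0]+45],None,fx=4.4,fy=4.4,interpolation=cv2.INTER_CUBIC))
cv2.imwrite("pics/c4.png",np.hstack(o)[:,:,::-1])
plan([([.466,.316,.125],down(np.radians(33.9)))],45,36)
```

```text
[0.46590474 0.3152528  0.23564667] 45.04456729324727
('top',) [508.57298505  46.06041875] 13.027304868767136 0.335751294323072 0.36818778534111857
('side',) [506.50243256  39.04372329] 15.706750472771793 -0.6751842497055381 0.721232179337084
('top', 'side') [508.3482916   44.83850271] 14.029858181023632 0.07331280327711927 1.0587683547757274
[[[-0.001, 0.0, 0.002], [0.3, 0.2, 27.6], 45], [[0.0, 0.0, 0.002], [0.3, 0.3, 27.7], 45], [[-0.001, 0.0, 0.002], [0.3, 0.2, 27.6], 45], [[-0.001, 0.0, 0.002], [0.3, 0.2, 27.7], 45]]
-- at [0.466 0.316 0.125] 4
```

View pics/c4.png

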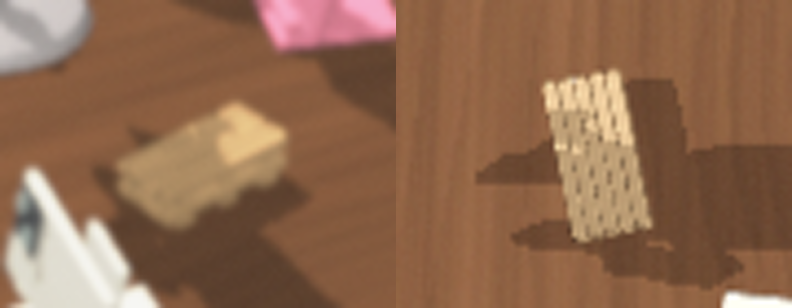

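The pile looks flush in both views, with the top-view fit at (508.6, 46.1) mm and 13.0°. Next I'll descend on the lid's bar.

>>> step_arm(targets=[[[-0.001,0,0.002],[0.3,0.2,28],45],[[-0.001,0,0.002],[0.3,0.2,28],45],[[-0.001,0,0.002],[0.3,0.2,28],45],[[0,0,0.002],[0.3,0.2,28],45],[[0,0,0],[0,0,0],45]])

```text
time: 11.97
tool_pos: [0.4625, 0.3135, 0.1178]
tcp_rot: [-1.477, -2.767, 0.014]
wrist_force: [-1.9, -0.6, -0.3]
width: 0.535
grip_force: 0.0
```

>>> step_arm(targets=[[[0,0,0],[0,0,0],45],[[0,0,0],[0,0,0],45],[[0,0,0],[0,0,0],45]])

```text
time: 12.22
tool_pos: [0.4676, 0.3175, 0.126]
tcp_rot: [1.478, 2.77, 0.007]
wrist_force: [-0.0, -0.5, 0.1]
width: 0.526
grip_force: 0.0
```

Run:
```python
from plan import *
p,r,s=state();print(p,s["wrist_force"])
plan([([.466,.316,.102],down(np.radians(33.9)))],45,10)
a=read_camera("side");u=proj("side",[.466,.316,.05]).astype(int)
cv2.imwrite("pics/c5.png",cv2.resize(a[u[1]-40:u[1]+40,u[0]-50:u[0]+50],None,fx=5,fy=5,interpolation=cv2.INTER_CUBIC)[:,:,::-1])
```

```text
[0.46761732 0.31753038 0.12598436] [-0.04571903 -0.52665168  0.05561483]
[[[0.002, 0.0, 0.0], [-0.1, -0.8, 8.0], 45], [[0.001, 0.0, -0.001], [-0.1, -0.7, 8.0], 45], [[0.002, 0.0, 0.0], [-0.2, -0.8, 8.0], 45]]
-- at [0.466 0.316 0.102] 3
```

View pics/c5.png

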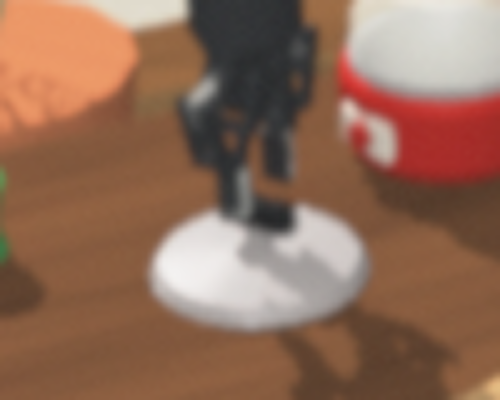

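The fingers straddle the black bar: near pad at about (237,195), far pad at (278,155), bar at about (262,213). Descending and gripping.

>>> step_arm(targets=[[[0.002,0,0],[0,-0.8,8],45],[[0.002,0,0],[0,-0.8,7],45],[[0.001,0,0],[0,-0.8,6],45],[[0,0,0],[0,0,0],45],[[0,0,0],[0,0,0],45]])

```text
time: 12.68
tool_pos: [0.4632, 0.3153, 0.1016]
tcp_rot: [-1.476, -2.769, 0.008]
wrist_force: [-0.7, 0.7, -0.8]
width: 0.527
grip_force: 0.0
```

>>> step_arm(targets=[[[0,0,0],[0,0,0],45],[[0,0,0],[0,0,0],45],[[0,0,0],[0,0,0],45]])

```text
time: 12.93
tool_pos: [0.4642, 0.3158, 0.1027]
tcp_rot: [-1.477, -2.77, 0.005]
wrist_force: [-0.8, 0.5, 0.6]
width: 0.528
grip_force: 0.0
```

>>> step_arm(targets=[[[0,0,0],[0,0,0],30],[[0,0,0],[0,0,0],22],[[0,0,0],[0,0,0],8],[[0,0,0],[0,0,0],8],[[0,0,0],[0,0,0],8]], grip_force=90)

```text
time: 13.35
tool_pos: [0.4643, 0.3159, 0.1031]
tcp_rot: [-1.477, -2.771, 0.004]
wrist_force: [-0.4, -1.0, 4.5]
width: 0.167
grip_force: 89.3
```

>>> step_arm(targets=[[[0,0,0],[0,0,0],8],[[0,0,0],[0,0,0],8],[[0,0,0],[0,0,0],8]])

```text
time: 13.6
tool_pos: [0.4643, 0.3159, 0.1031]
tcp_rot: [-1.477, -2.771, 0.004]
wrist_force: [-0.2, -0.7, 5.0]
width: 0.169
grip_force: 89.5
```

Run:
```python
from plan import *
p,r,s=state();print(p,s["wrist_force"],s["width"]*85.4,s["grip_force"],s["q"])
```

```text
[0.46430105 0.31588706 0.10307319] [-0.175419   -0.70900559  4.99456552] 14.46139631670952 89.45272743701935 [ 5.53047830e-01  2.60573759e-01  2.01606259e+00  3.55733668e-05
  8.68229256e-01 -3.80010268e-02]
```

Bar gripped at about 14.5 mm and 89 N. Lifting and checking that the lid comes along.

>>> step_arm(targets=[[[0,0,0],[0,0,-12],8],[[0,0,0],[0,0,-35],8],[[0,0,0],[0,0,-40],8],[[0,0,0],[0,0,-40],8],[[0,0,0],[0,0,-40],8]])

```text
time: 14.02
tool_pos: [0.4636, 0.3154, 0.2706]
tcp_rot: [-1.477, -2.769, 0.009]
wrist_force: [0.7, 1.2, -2.7]
width: 0.167
grip_force: 88.6
```

>>> step_arm(targets=[[[0,0,0],[0,0,-10],8],[[0,0,0],[0,0,0],8],[[0,0,0],[0,0,0],8]])

```text
time: 14.27
tool_pos: [0.4643, 0.3159, 0.2794]
tcp_rot: [-1.477, -2.77, 0.006]
wrist_force: [-0.1, -0.4, -1.8]
width: 0.17
grip_force: 88.8
```

Run:
```python
from plan import *
p,r,s=state();print(p,s["wrist_force"],s["width"]*85.4,s["grip_force"])
plan([([.518,.046,.282],down(np.radians(-3)))],8,38)
```

```text
[0.46427399 0.31587535 0.2793919 ] [-0.08184346 -0.39919428 -1.83038929] 14.534574985039475 88.79307210445404
[[[-0.001, 0.0, 0.08], [-31.8, -13.2, -0.3], 8], [[0.0, 0.0, 0.081], [-32.7, -10.7, -0.3], 8], [[0.0, 0.0, 0.08], [-33.4, -7.9, -0.3], 8], [[-0.001, 0.001, 0.081], [-34.0, -5.3, -0.2], 8], [[0.0, 0.0, 0.08], [-34.3, -2.5, -0.4], 8]]
[[[-0.001, 0.0, 0.08], [-34.4, 0.3, -0.3], 8], [[-0.001, 0.0, 0.081], [-34.3, 3.0, -0.3], 8], [[0.0, 0.0, 0.08], [-33.9, 5.8, -0.4], 8]]
-- at [0.518 0.046 0.282] 8
```

>>> step_arm(targets=[[[0,0,0.08],[-32,-13,0],8],[[0,0,0.08],[-32.5,-10.5,0],8],[[0,0,0.08],[-33.5,-8,0],8],[[0,0,0.08],[-34,-5.5,0],8],[[0,0,0.08],[-34.5,-2.5,0],8]])

```text
time: 14.68
tool_pos: [0.4963, 0.1454, 0.2756]
tcp_rot: [-2.0, -2.415, 0.015]
wrist_force: [1.8, 0.3, -1.8]
width: 0.167
grip_force: 88.7
```

>>> step_arm(targets=[[[0,0,0.08],[-34.5,0.5,0],8],[[0,0,0.08],[-34.5,3,0],8],[[0,0,0.08],[-34,6,0],8],[[0,0,0],[0,0,0],8],[[0,0,0],[0,0,0],8]])

```text
time: 15.1
tool_pos: [0.5177, 0.0439, 0.2762]
tcp_rot: [-2.275, -2.159, 0.014]
wrist_force: [0.1, 0.2, -1.8]
width: 0.173
grip_force: 88.6
```

```bash
cat > tilt.py <<'E'
import sys
from plan import *
p,r,s=state();m=r.as_matrix();lid=p+.075*m[:,2]
print("lid",lid,"tilt",np.degrees(np.arccos(-m[2,2])),"yaw",np.degrees(np.arctan2(m[1,2],m[0,2])),s["q"].round(3),s["wrist_force"].round(1),s["grip_force"])
L=np.array([.516,.046,.203])
w=[]
for th in map(float,sys.argv[1:]):
    R1=down(np.radians(-3))*R.from_rotvec([-np.radians(th),0,0]);w.append((L-.075*R1.as_matrix()[:,2],R1))
if w: plan(w,8,30)
E
python3 tilt.py 22 43.5
```

```text
lid [0.51693961 0.04375614 0.20122645] tilt 0.6004077482822279 yaw -167.51975007605026 [ 0.038 -0.006  1.959 -0.002  1.199  0.091] [ 0.1  0.2 -1.8] 88.58808696269989
[[[-0.099, 0.001, 0.0], [0.5, -7.5, 1.0], 8], [[-0.098, 0.0, 0.0], [0.5, -7.5, 0.3], 8], [[-0.099, 0.001, 0.0], [0.5, -7.5, -0.5], 8], [[-0.098, 0.001, 0.001], [0.5, -7.4, -1.3], 8]]
-- at [0.488  0.0475 0.2726] 4
[[[-0.094, 0.0, 0.0], [0.0, -6.9, 1.3], 8], [[-0.094, 0.0, 0.0], [0.0, -7.0, 0.7], 8], [[-0.093, 0.0, 0.0], [0.0, -7.0, 0.0], 8], [[-0.094, 0.0, -0.001], [0.0, -6.9, -0.7], 8]]
-- at [0.4645 0.0487 0.2575] 4
```

>>> step_arm(targets=[[[-0.098,0,0],[0.5,-7.5,1],8],[[-0.098,0,0],[0.5,-7.5,0.5],8],[[-0.098,0,0],[0.5,-7.5,-0.5],8],[[-0.098,0,0],[0.5,-7.5,-1.5],8],[[0,0,0],[0,0,0],8]])

```text
time: 15.52
tool_pos: [0.4828, 0.0503, 0.2695]
tcp_rot: [2.055, 1.963, 0.373]
wrist_force: [-1.0, -0.0, -4.3]
width: 0.166
grip_force: 88.7
```

```bash
python3 tilt.py 43.5
```

```text
lid [0.51051613 0.04876418 0.19987491] tilt 21.732820433922715 yaw -3.1044343273920987 [ 0.081 -0.272  2.239 -0.069  0.799  0.165] [-1.  -0.  -4.3] 88.74870479106903
[[[-0.095, 0.0, 0.002], [-0.6, -5.4, 1.1], 8], [[-0.095, 0.0, 0.001], [-0.6, -5.4, 0.7], 8], [[-0.095, 0.0, 0.002], [-0.6, -5.5, 0.1], 8], [[-0.095, -0.001, 0.002], [-0.6, -5.4, -0.5], 8]]
-- at [0.4645 0.0487 0.2575] 4
```

>>> step_arm(targets=[[[-0.095,0,0.002],[-0.5,-5.5,1],8],[[-0.095,0,0.002],[-0.5,-5.5,0.5],8],[[-0.095,0,0.002],[-0.5,-5.5,0],8],[[-0.095,0,0.002],[-0.5,-5.5,-0.5],8],[[0,0,0],[0,0,0],8]])

```text
time: 15.93
tool_pos: [0.4659, 0.0483, 0.2569]
tcp_rot: [1.819, 1.723, 0.685]
wrist_force: [-2.3, -0.5, -3.5]
width: 0.166
grip_force: 89.0
```

>>> step_arm(targets=[[[0,0,0],[0,0,0],8],[[0,0,0],[0,0,0],8],[[0,0,0],[0,0,0],8],[[0,0,0],[0,0,0],8],[[0,0,0],[0,0,0],8]])

```text
time: 16.35
tool_pos: [0.4721, 0.0481, 0.2654]
tcp_rot: [1.814, 1.714, 0.696]
wrist_force: [-0.5, 0.7, -1.5]
width: 0.165
grip_force: 89.0
```

```bash
python3 tilt.py 43.5
python3 - <<'E'
from plan import *
a=read_camera("side");b=read_camera("top")
o=[]
for n,im in(("side",a),("top",b)):
    u=proj(n,[.53,.046,.12]).astype(int);o.append(cv2.resize(im[u[1]-70:u[1]+70,u[0]-65:u[0]+65],None,fx=3,fy=3,interpolation=cv2.INTER_CUBIC))
cv2.imwrite("pics/c6.png",np.hstack(o)[:,:,::-1])
for q in("lid","lid_body"):
    d=[tip_of(n,q) for n in C];print(q,[[(round(x["score"],2),np.round(x["at"])) for x in k[:1]] for k in d])
    if d[0] and d[1]:print(tri(d[0][0]["at"][::-1],d[1][0]["at"][::-1]))
s=read_state();print(s["joint_vel"].round(3),s["grip_force"],s["time"])
E
```

```text
lid [0.52422554 0.045322   0.21146874] tilt 44.06482472870698 yaw -3.082954878485581 [ 0.118 -0.448  2.474 -0.333  0.373  0.439] [-0.5  0.7 -1.5] 88.98116737604141
[[[0.01, 0.001, -0.004], [0.1, -11.1, 0.4], 8]]
-- at [0.4645 0.0487 0.2574] 1
lid [[(0.68, array([161., 258.]))], [(0.92, array([203., 261.]))]]
[0.53092435 0.05090109 0.20431207]
lid_body [[], [(0.59, array([200., 266.]))]]
[ 0.002 -0.001  0.005 -0.003 -0.003  0.001] 88.98091614246368 16.65
```

View pics/c6.png

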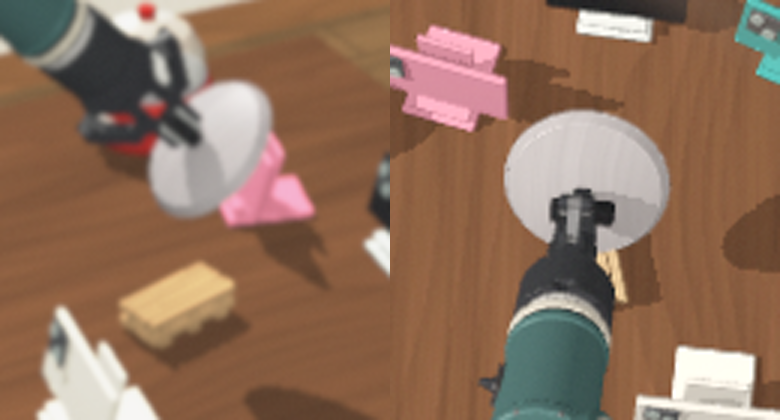

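The lid is held at about 45° with its underside towards the black phone, and the pile below is still flush. I'll trim it about 8 mm back and down.

>>> step_arm(targets=[[[0,0,0],[0,-5,0],8],[[0,0,0],[0,-5,0],8],[[0,0,0],[0,0,0],8],[[0,0,0],[0,0,0],8],[[0,0,0],[0,0,0],8]])

```text
time: 17.07
tool_pos: [0.4635, 0.0486, 0.2569]
tcp_rot: [1.814, 1.715, 0.696]
wrist_force: [0.2, -0.3, -2.0]
width: 0.169
grip_force: 89.0
```

>>> step_arm(targets=[[[0,0,0],[0,0,0],8],[[0,0,0],[0,0,0],8],[[0,0,0],[0,0,0],8],[[0,0,0],[0,0,0],8],[[0,0,0],[0,0,0],8]])

```text
time: 17.48
tool_pos: [0.4637, 0.0485, 0.2572]
tcp_rot: [1.814, 1.714, 0.695]
wrist_force: [0.3, -0.2, -2.0]
width: 0.167
grip_force: 89.0
```

```bash
python3 tilt.py
python3 - <<'E'
from plan import *
from fit import fit
s=read_state();print(s["joint_vel"].round(3),s["time"])
ims={n:read_camera(n) for n in C}
print(fit(ims,[.5084,.046,.229],.016,("side",)))
# lid normal check: ellipse of lid outline against predicted rim circle
p,r,_=state();m=r.as_matrix();rc=p+.103*m[:,2]
for n in C:
    read_camera(n);d=cut_out(n,"lid")
    if d:
        pr=np.array([proj(n,rc+.075*(np.cos(t)*m[:,0]+np.sin(t)*m[:,1])) for t in np.linspace(0,6.28,60)])
        print(n,d[0]["score"],np.round(d[0]["extent"]),"pred rim",pr.min(0).round(),pr.max(0).round())
E
```

```text
lid [0.515797   0.04574774 0.20324107] tilt 44.03950804943498 yaw -3.0712997204950034 [ 0.123 -0.46   2.497 -0.35   0.364  0.459] [ 0.3 -0.2 -2. ] 88.98724526166916
[-0.    -0.002  0.     0.001  0.001 -0.001] 17.4833
(array([ 0.50632487,  0.04240932,  0.24589462, -0.33707958]), np.float64(0.6224878947420363))
side 0.61 [237. 147. 283. 193.] pred rim [241. 146.] [281. 191.]
top 0.72 [235. 179. 292. 226.] pred rim [236. 179.] [292. 226.]
```

The lid outline matches the predicted rim in both views, everything is still, and the pile is unchanged. Handing in.

```bash
python3 -c "
from workcell import finish_job
print(finish_job())"
```

```text
the job is handed in; nothing more can be done
None
```

I handed the job in at about 17.5 s of the allowed 54 s, with the loose trivet flush on the lower one and the lid held still above the pile at about 44° and 20 cm, underside towards the phone; no verdict came back.

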